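Set the batch number on the label marker and stamp the label

ROBOT

A 6-joint arm with a two-finger parallel gripper is mounted at the origin on the work surface. World frame = base frame: x ahead of the robot, y to its left, z up, the work surface at z = 0. Lengths are in mm, angles in rad, forces in N, time in s.
With the tool pointing down it reaches from about 325 to 850 mm from the base axis. Payload 4.4 kg.
Tool frame: the origin (TCP) lies on the front face of the gripper's body, between the roots of the fingers; the fingertips stand 97 mm ahead of it and the grasp point (between the pads) lies 78 mm ahead of it; z points along the fingers, y is the line along which they close (so a half turn about z gives the same grasp; the last joint's range is limited). The gripper opens to 94 mm and grips with 3 to 60 N. Pads are 16 mm wide; open, the fingers measure 119 mm over their backs; the gripper's body (75 mm by 177 mm) begins 78 mm behind the grasp point.
Start: joints at [0.978, 0.207, 1.542, -0, 1.393, -0.15], TCP at [246.381, 519.543, 302.647] pointing down, gripper open.
Joint ranges: [-2.73, 2.73], [-0.86, 2.22], [0.23, 2.46], [-1.11, 4.25], [0.08, 2.63], [-2.82, 2.82]. Speed limits (rad/s): [2.79, 2.79, 3.14, 3.14, 3.14, 3.14].

INTERFACE

Orientations are given as [roll, pitch, yaw] about the fixed x, y, z axes, in that order (R = Rz(yaw) Ry(pitch) Rx(roll)).
In Python, from rig import sense, capture, calibration, finish_job, look_for, cut_out gives the robot as it stands.
- The arm moves only by the tool move_arm, never from a script. Its arguments are lists of equal length, an entry for each row: "fingers": the opening, from 0 (shut) to 1 (fully open); "translation": the shift along the world's x, y, z in cm, a list of three; "turn": the turn, a rotation vector about the world's x, y, z in rad, a list of three. In form: {"fingers": [fingers, ...], "translation": [[tx, ty, tz], ...], "turn": [[wx, wy, wz], ...]}. A call has 1 to 10 rows; each row is the pose to reach, as a shift and turn from the pose commanded when the call began; what a row does not reach only later rows make up. A row lasts 1/12 s, in which the tool goes at most 41.7 mm and 7.16 degrees, less where a joint would pass 70% of its speed; a pose out of reach is approached as far as the arm can. A call with a gripper value outside its range is refused whole. The fingers move at their own pace and stop on an object; "newtons" is the grip in N (left out, the last holds). Time passes only in rows, so rows that repeat a pose let the fingers close. It gives the time, the measured TCP pose, the force, the opening and the grip force at its end, in the units of the state.
- sense(): the state, without advancing time (a new reading comes with each control period).
- capture(name): name is "scene" or "top"; returns the picture (384x512x3 uint8, red, green, blue); there is no depth.
- calibration(name): a dict with "intrinsics" (3x3 intrinsics, pixels), "R" (3x3) and "t" (3): a world point X has camera coordinates R X + t. Camera axes: x right, y down, z forward; pixel columns grow to the right and rows downward; lengths in mm; the calibration is good to about 2 mm. A picture is of the moment at which its call begins. calibration takes no time and is no camera call.
- finish_job(): hands the job in; it is judged then, once.
Trained networks look in the newest picture that a camera, given by its name, has taken for a name from the list of things; names that differ only in an ending like _2 or _b are one class to them, and where a whole thing is asked for, a point or a joint stands for the part that bears it (a point fixed in the world has none). Each returns a list of dicts, best first, with "confidence" (0 to 1); they miss things now and then, are a little off and sometimes report something else, mostly with a low value. They report only what shows in the picture. A call takes as long as a camera call.
- look_for(thing, camera): "at" ([column, row] in pixels, amid what is visible of it).
- cut_out(thing, camera): "mask" (384x512 bool, what is visible of it) and "at" ([column, row] in pixels, amid what is visible of it).
The state is a dict: "time": time; "qpos": joint angles; "qvel": joint speeds; "effort": joint torques, N m; "tcp_pos": TCP position; "ee_rot": TCP orientation; "force": force on the tool from outside, world axes, zero at the start; "moment": the same for the moment, N m; "grip_width": finger opening in mm; "gripper_force": force on a finger pad.
Only numpy, scipy, OpenCV 4.12 (cv2) and the standard library are available. Lean on these libraries where they do the work, as an engineer would, in place of code of your own. Each camera call takes 0.05 s, during which the arm holds its last target. There are 200 camera calls.

TASK

Turn the thumbwheel of the label marker until the number 4 stands centred in its small window, then press the key fully down to stamp the label, and let it come back up. A stamp with any other number spoils the label, so leave the key alone until the 4 is there. Press gently, with less than 20 newtons on wheel and key, and leave the jar, cup and sand timer where they stand.

Things in the scene. Friction and masses are not known exactly. Their poses are not given: they have to be found in the camera images.
- marker: desktop label marker, grey plastic and dark steel, fixed to the table; origin on the table under the middle of its housing; x from its front to its back, y to its left, z up. Base plate x -85..85, y -126..110 mm, 14 mm high. Grey housing x -58..58, y -32..32, top at z 136 mm. Left of it the thumbwheel; right (x -30..30, y -115..-51, top z 85) the stamp head with the key; a white label below it.
- wheel_low (a point): fixed point of the marker (x 0, y 59, z 135 mm, axes as the marker's): where the top of the wheel's rim is when the axle is at its lowest. Black ribbed wheel, radius 55 mm, level axle along y, rim 34 mm wide (y 42..76). Axle height is adjustable and unmeasured: the rim's top is 0 to 12 mm above this point; feel for it. Stroke the rim's top along x with shut fingertips: no room to grip it.
- cheek (a point): fixed point: middle of the top edge of the steel cheek outside the wheel (marker x 0, y 91, z 118 mm; 50 mm long, 6 mm thick, 12 mm from the wheel). The wheel is spring-mounted: pressed from above it starts to sink at about 2 N, gives 2 N per mm, hard stop after 3 mm at 8 N. Its axle friction needs about 2.2 N along the rim, so a touch under 4 N may slip; it stays where it is left.
- window (a point): middle of the window in the housing's top face (28 mm along x, 32 mm along y, steel frame, index mark on each side; axes as the marker's). Below it the white number drum, radius 42 mm, on the wheel's axle, with black numbers 0 to 9, 20 mm tall, 14 mm wide, one every 36 degrees, upright for someone at the marker's front (-x): their tops point to +x.
- dial (a joint): angle of wheel and number drum, rad, endless. At 0 and at full turns (6.283, -6.283) the 4 is centred in the window. Grows when the top of the wheel moves to the marker's +x (back); each 0.628 rad more brings the next number: 5 at 0.628, 6 at 1.257, ... 9 at 3.142, 0 at 3.770, ... 3 at 5.655. Starts anywhere from 1.0 to 5.28.
- key_top (a point): middle of the top face of the key, a round press key with a soft black rubber cap, 38 mm diameter, 18 mm thick, at the right of the marker (marker x 0, y -83 mm); 119 mm above the table when up; the cap itself gives 1 mm per 3 N, up to 7 mm.
- key (a joint): how far the key's stem is pressed, m: 0 up, 0.012 fully down (hard stop). Its spring takes 4 N to start and 8 N at the bottom and lifts it again; with the give of the cap the top face then is about 15 mm lower than at rest.
- herb_jar: glass jar of dried herbs with a glass lid, 72 mm wide, 68 mm tall, loose, left of the marker; origin under its middle.
- paper_cup: white paper cup, 68 mm wide at the rim, 70 mm tall, loose, right of the marker; origin under its middle.
- sand_timer: small sand timer with dark wooden ends, 52 mm wide, 95 mm tall, loose, behind the marker; origin under its middle.

How it is judged (in metres and radians):
On the way, in this order (a step that is already met when the one before it is completed fails the run):
1. the 4 stands centred in the window, at rest ((value of joint dial between -6.4332 and -6.1332 rad or value of joint dial between -0.15 and 0.15 rad or value of joint dial between 6.1332 and 6.4332 rad or value of joint dial between 12.4164 and 12.7164 rad) and velocity of joint dial between -0.1 and 0.1 rad/s), for 0.3 s.
2. the key is pressed fully down with the 4 in the window ((value of joint dial between -6.4332 and -6.1332 rad or value of joint dial between -0.15 and 0.15 rad or value of joint dial between 6.1332 and 6.4332 rad or value of joint dial between 12.4164 and 12.7164 rad) and value of joint key above 0.01 m), for 0.1 s.
At the end, for the whole second after the job is handed in: the 4 is centred in the window to within 0.15 rad of the drum (about 6 mm), the key is up again (less than 2 mm down), and jar, cup and sand timer stand upright within 20 mm of where they were ((value of joint dial between -6.4332 and -6.1332 rad or value of joint dial between -0.15 and 0.15 rad or value of joint dial between 6.1332 and 6.4332 rad or value of joint dial between 12.4164 and 12.7164 rad) and value of joint key below 0.002 m and distance of each of herb_jar, paper_cup, sand_timer from where it was at the start of the episode below 0.02 m and angle between each of herb_jar, paper_cup, sand_timer's own z axis and vertical below 0.2 rad); the robot touches nothing.
It fails at once if the key is pressed (more than 4 mm) while the 4 is not centred in the window (value of joint key above 0.004 m and not (value of joint dial between -6.4332 and -6.1332 rad or value of joint dial between -0.15 and 0.15 rad or value of joint dial between 6.1332 and 6.4332 rad or value of joint dial between 12.4164 and 12.7164 rad)).
It fails at once if 20 N or more on the wheel (contact force between dial and anything else above 20 N).
It fails at once if 20 N or more on the key (contact force between key and anything else above 20 N).
It fails at once if jar, cup or sand timer is pushed more than 20 mm (distance of any of herb_jar, paper_cup, sand_timer from where it was at the start of the episode above 0.02 m).
It also fails if it takes over 67 s, if anything falls off the work surface, if the arm or the gripper's body presses on something with over 40 N, if the wrist force passes 120 N, or if a joint passes its speed limit or range.

## Working session

There is one attempt and no reset: what is moved stays moved. The work goes in short steps, Python scripts to look and compute and a tool call to move; the robot and the scene stay as the last step left them, time stands still between calls to the robot, and variables do not carry over. Pictures are saved under pics/ and viewed, at most 10 in all, crops included, and the job is handed in when it is done.

Besides the shell and the picture viewer there is one more tool, called after "Call:" by a JSON object that holds its "method" and its "body". move_arm: Moves the arm, as the interface text tells. Its arguments: {"type":"object","properties":{"fingers":{"type":"array"},"translation":{"type":"array"},"turn":{"type":"array"},"newtons":{"type":"number"}},"required":["fingers","translation","turn"]}

```bash
mkdir -p pics; ls; cat > h.py <<'E'
import numpy as np, cv2
from rig import *
def onz(cam,px,z):
    c=calibration(cam);K,R,t=[np.array(c[k],float) for k in("intrinsics","R","t")]
    d=R.T@np.linalg.inv(K)@np.array([px[0],px[1],1.]);o=-R.T@t
    return o+d*(z-o[2])/d[2]
def proj(cam,X):
    c=calibration(cam);K,R,t=[np.array(c[k],float) for k in("intrinsics","R","t")]
    p=K@(R@np.array(X,float)+t);return p[:2]/p[2]
E
python3 - <<'E'
from h import *
for c in("scene","top"):
    im=capture(c);cv2.imwrite(f"pics/{c}0.png",im[:,:,::-1])
    K=calibration(c);print(c,np.round(-np.array(K["R"]).T@K["t"]),np.round(K["R"],2).tolist(),K["intrinsics"][0][0])
    for t,z in(("window",136),("key_top",119),("cheek",118),("wheel_low",140),("herb_jar",68),("paper_cup",70),("sand_timer",95)):
        for d in look_for(t,c)[:2]: print(t,np.round(d["at"]),round(d["confidence"],2),np.round(onz(c,d["at"],z)))
s=sense();print(s["time"],s["tcp_pos"],s["ee_rot"],s["force"])
E
```

```text
pics
scene [1171.  -36.  811.] [[0.09, 1.0, 0.01], [0.8, -0.07, -0.6], [-0.6, 0.06, -0.8]] 402.38155647357473
window [277. 178.] 0.94 [649.  72. 136.]
key_top [244. 157.] 0.68 [570.   8. 119.]
cheek [276. 182.] 0.64 [646.  72. 118.]
wheel_low [276. 180.] 0.83 [656.  69. 140.]
herb_jar [369. 195.] 0.78 [664. 286.  68.]
paper_cup [188. 181.] 0.97 [ 589. -126.   70.]
sand_timer [290. 228.] 0.85 [749.  87.  95.]
top [ 538.   43. 1444.] [[-0.0, -1.0, 0.01], [-1.0, -0.0, -0.07], [0.07, -0.01, -1.0]] 490.5051220226365
window [244. 209.] 0.87 [572.  75. 136.]
key_top [170. 187.] 0.69 [631. 276. 119.]
key_top [271. 215.] 0.55 [557.   2. 119.]
cheek [243. 213.] 0.68 [560.  77. 118.]
wheel_low [242. 212.] 0.78 [563.  82. 140.]
herb_jar [169. 183.] 0.98 [646. 287.  68.]
paper_cup [322. 213.] 0.77 [ 562. -141.   70.]
sand_timer [240. 156.] 0.89 [720.  89.  95.]
0.8 [246.38805165 519.5456136  302.66207956] [ 3.14158083e+00 -6.09887457e-06  2.69880804e+00] [0.54110677 0.66966932 0.22787257]
```

```bash
python3 - <<'E'
import cv2,numpy as np
a=cv2.imread("pics/top0.png")[140:280,150:350];b=cv2.imread("pics/scene0.png")[100:250,200:400]
cv2.imwrite("pics/a.png",cv2.resize(a,None,fx=4,fy=4,interpolation=2));cv2.imwrite("pics/b.png",cv2.resize(b,None,fx=4,fy=4,interpolation=2))
E
```

```text
(no output)
```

View pics/a.png

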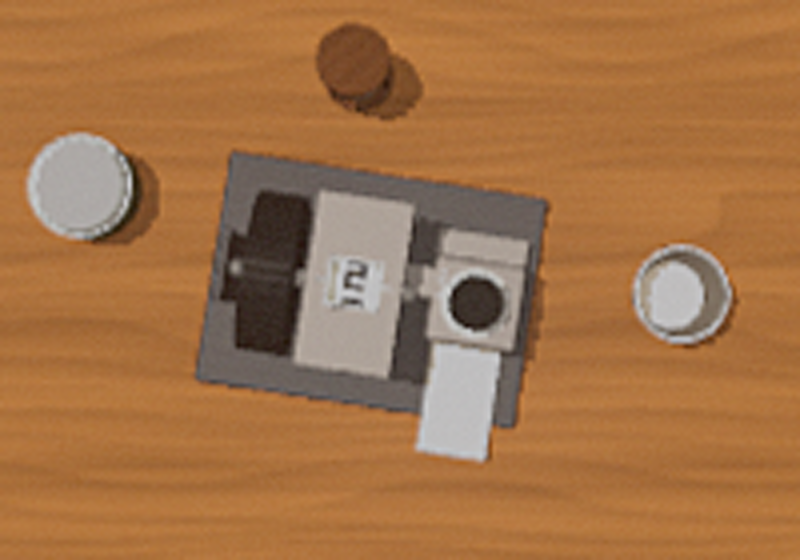

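View pics/b.png

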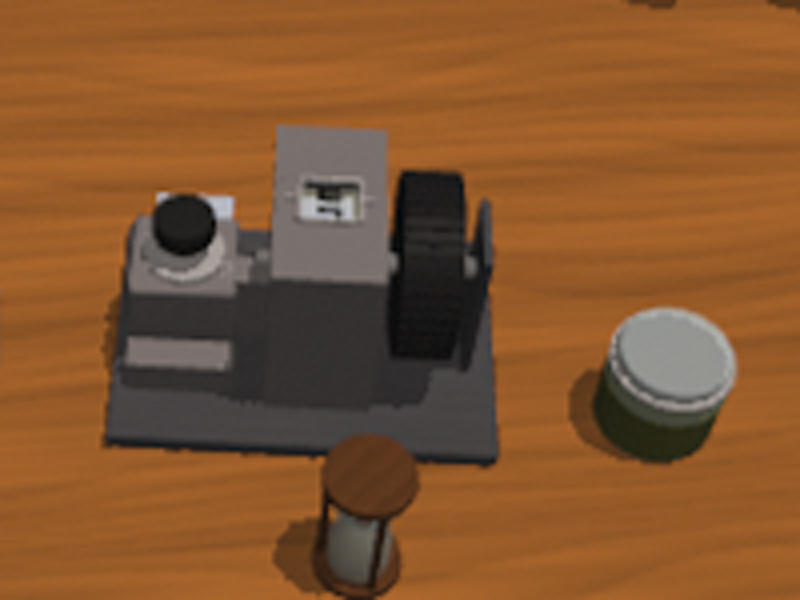

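```bash
cat >> h.py <<'E'
from scipy.optimize import least_squares
def W(p,m): # marker->world
    c,s=np.cos(p[2]),np.sin(p[2]);return np.array([p[0]+c*m[0]-s*m[1],p[1]+s*m[0]+c*m[1],m[2]])
E
python3 - <<'E'
from h import *
ca=[(232,152),(547,200),(515,428),(197,380)];M=[(85,110,14),(85,-126,14),(-85,-126,14),(-85,110,14)]
A=[((x+.5)/4-.5+150,(y+.5)/4-.5+140) for x,y in ca]
B=[((x+.5)/4-.5+200,(y+.5)/4-.5+100) for x,y in[(496,455),(107,440)]]
tw=[("top",A[i],M[i]) for i in range(4)];sw=[("scene",B[i],M[i]) for i in range(2)]
# housing top corners
ht=[((320,190),(58,32,136)),((414,203),(58,-32,136)),((388,378),(-58,-32,136)),((294,364),(-58,32,136))]
hs=[((271,275),(58,-32,136)),((389,285),(58,32,136)),((386,130),(-58,32,136)),((278,127),(-58,-32,136))]
tw+=[("top",((x+.5)/4-.5+150,(y+.5)/4-.5+140),m) for (x,y),m in ht]
sw+=[("scene",((x+.5)/4-.5+200,(y+.5)/4-.5+100),m) for (x,y),m in hs]
for L in(tw,sw,tw+sw):
    r=least_squares(lambda p:np.concatenate([proj(c,W(p,m))-q for c,q,m in L]),[570,70,-.15],x_scale=[10,10,.1])
    print(r.x,np.round(r.fun.reshape(-1,2),1).tolist())
p=r.x;np.save("p.npy",p)
for n,m in(("wheel",(0,59,135)),("key",(0,-83,119)),("cheek",(0,91,118))): print(n,W(p,m),[proj(c,W(p,m)) for c in("top","scene")])
out=[]
for c in("top","scene"):
    im=cv2.imread(f"pics/{c}0.png")
    src=np.float32([proj(c,W(p,m)) for m in((22,22,136),(22,-22,136),(-22,-22,136),(-22,22,136))])
    H=cv2.getPerspectiveTransform(src,np.float32([(0,0),(380,0),(380,380),(0,380)]))
    out.append(cv2.warpPerspective(im,H,(380,380),flags=cv2.INTER_CUBIC))
cv2.imwrite("pics/c.png",np.hstack(out))
E
```

```text
[ 5.67424805e+02  9.01588647e+01 -1.47419295e-01] [[-0.6, -0.4], [0.5, -0.6], [0.1, 0.3], [-0.9, 0.3], [0.1, 0.2], [0.3, 0.5], [0.4, -0.2], [0.0, -0.2]]
[ 5.70457259e+02  9.39425866e+01 -1.44810005e-01] [[1.5, 0.2], [-0.9, -0.7], [-0.1, 0.9], [-0.0, -0.3], [-0.0, 0.0], [-0.4, -0.4]]
[ 5.68736940e+02  9.21922399e+01 -1.43493691e-01] [[-1.4, -0.7], [-0.3, -1.2], [-0.5, -0.3], [-1.5, 0.0], [-0.7, -0.3], [-0.5, -0.1], [-0.3, -0.7], [-0.6, -0.6], [0.6, -0.4], [-1.6, -1.2], [-0.9, 0.4], [-0.9, -0.9], [-0.9, -0.5], [-1.3, -0.8]]
wheel [577.17404414 150.58586344 135.        ] [array([215.70666233, 206.90962765]), array([307.50586868, 150.91508576])]
key [556.86779354  10.04527789 119.        ] [array([268.27002768, 214.62313227]), array([244.67093607, 152.96789015])]
cheek [581.75010061 182.25698131 118.        ] [array([204.50318306, 205.40440646]), array([320.65298157, 156.50262365])]
```

View pics/c.png

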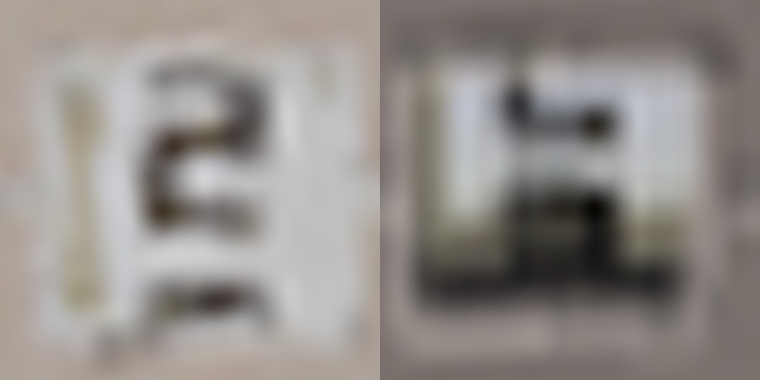

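Call:
{"method": "move_arm", "body": {"fingers": [0, 0, 0, 0, 0, 0, 0, 0, 0, 0], "newtons": 10, "translation": [[31.4, -36.6, -3], [31.4, -36.6, -3], [31.4, -36.6, -3], [31.4, -36.6, -3], [31.4, -36.6, -3], [31.4, -36.6, -3], [31.4, -36.6, -3], [31.4, -36.6, -3], [31.4, -36.6, -3], [31.4, -36.6, -3]], "turn": [[0, 0, 0.3], [0, 0, 0.3], [0, 0, 0.3], [0, 0, 0.3], [0, 0, 0.3], [0, 0, 0.3], [0, 0, 0.3], [0, 0, 0.3], [0, 0, 0.3], [0, 0, 0.3]]}}

```text
time: 1.63
tcp_pos: [514.1, 207.0, 277.3]
ee_rot: [3.141, 0.001, 2.999]
force: [0.5, 0.6, -0.0]
grip_width: 31.0
gripper_force: 0.0
```

Call:
{"method": "move_arm", "body": {"fingers": [0, 0, 0, 0, 0, 0, 0], "translation": [[0, 0, 0], [0, 0, 0], [0, 0, 0], [0, 0, 0], [0, 0, 0], [0, 0, 0], [0, 0, 0]], "turn": [[0, 0, 0], [0, 0, 0], [0, 0, 0], [0, 0, 0], [0, 0, 0], [0, 0, 0], [0, 0, 0]]}}

```text
time: 2.22
tcp_pos: [512.5, 209.8, 277.4]
ee_rot: [3.141, 0.0, 3.001]
force: [0.1, -0.2, -0.2]
grip_width: 0.5
gripper_force: 0.0
```

Call:
{"method": "move_arm", "body": {"fingers": [0, 0, 0, 0, 0, 0, 0], "translation": [[3.2, -2.9, -0.5], [6.45, -5.9, -1.0], [6.45, -5.9, -1.5], [6.45, -5.9, -2.4], [6.45, -5.9, -2.4], [6.45, -5.9, -2.4], [6.45, -5.9, -2.4]], "turn": [[0, 0, 0], [0, 0, 0], [0, 0, 0], [0, 0, 0], [0, 0, 0], [0, 0, 0], [0, 0, 0]]}}

```text
time: 2.8
tcp_pos: [576.5, 150.9, 253.0]
ee_rot: [3.142, -0.001, 3.0]
force: [-0.3, -0.2, 0.5]
grip_width: 0.8
gripper_force: 0.0
```

Call:
{"method": "move_arm", "body": {"fingers": [0, 0, 0, 0, 0], "translation": [[0, 0, -0.4], [0, 0, -0.8], [0, 0, -0.8], [0, 0, -0.8], [0, 0, -0.8]], "turn": [[0, 0, 0], [0, 0, 0], [0, 0, 0], [0, 0, 0], [0, 0, 0]]}}

```text
time: 3.22
tcp_pos: [577.5, 149.9, 245.2]
ee_rot: [3.142, 0.0, 2.999]
force: [0.2, 0.3, -0.9]
grip_width: 0.3
gripper_force: 0.0
```

Call:
{"method": "move_arm", "body": {"fingers": [0, 0, 0, 0, 0], "translation": [[0, 0, -0.1], [0, 0, -0.2], [0, 0, -0.2], [0, 0, -0.2], [0, 0, -0.2]], "turn": [[0, 0, 0], [0, 0, 0], [0, 0, 0], [0, 0, 0], [0, 0, 0]]}}

```text
time: 3.63
tcp_pos: [577.6, 149.7, 243.2]
ee_rot: [-3.142, 0.0, 2.999]
force: [-0.5, 0.7, 0.1]
grip_width: 0.7
gripper_force: 0.0
```

Call:
{"method": "move_arm", "body": {"fingers": [0, 0, 0, 0, 0], "translation": [[0, 0, -0.1], [0, 0, -0.2], [0, 0, -0.2], [0, 0, -0.2], [0, 0, -0.2]], "turn": [[0, 0, 0], [0, 0, 0], [0, 0, 0], [0, 0, 0], [0, 0, 0]]}}

```text
time: 4.05
tcp_pos: [577.6, 149.7, 241.1]
ee_rot: [-3.142, -0.0, 2.999]
force: [-0.4, 0.1, -0.4]
grip_width: 0.5
gripper_force: 0.0
```

Call:
{"method": "move_arm", "body": {"fingers": [0, 0, 0, 0, 0], "translation": [[0, 0, -0.1], [0, 0, -0.2], [0, 0, -0.2], [0, 0, -0.2], [0, 0, -0.2]], "turn": [[0, 0, 0], [0, 0, 0], [0, 0, 0], [0, 0, 0], [0, 0, 0]]}}

```text
time: 4.47
tcp_pos: [577.5, 149.7, 239.1]
ee_rot: [-3.142, -0.0, 2.999]
force: [0.0, -0.3, -0.3]
grip_width: 0.6
gripper_force: 0.0
```

Call:
{"method": "move_arm", "body": {"fingers": [0, 0, 0, 0, 0], "translation": [[0, 0, -0.1], [0, 0, -0.2], [0, 0, -0.2], [0, 0, -0.2], [0, 0, -0.2]], "turn": [[0, 0, 0], [0, 0, 0], [0, 0, 0], [0, 0, 0], [0, 0, 0]]}}

```text
time: 4.88
tcp_pos: [577.6, 149.8, 237.2]
ee_rot: [-3.142, -0.0, 2.999]
force: [-0.4, -1.2, 0.6]
grip_width: 0.5
gripper_force: 0.0
```

Call:
{"method": "move_arm", "body": {"fingers": [0, 0, 0, 0, 0], "translation": [[0, 0, -0.1], [0, 0, -0.15], [0, 0, -0.15], [0, 0, -0.15], [0, 0, -0.15]], "turn": [[0, 0, 0], [0, 0, 0], [0, 0, 0], [0, 0, 0], [0, 0, 0]]}}

```text
time: 5.3
tcp_pos: [577.8, 149.9, 236.1]
ee_rot: [3.141, 0.001, 2.999]
force: [1.1, 0.7, 2.3]
grip_width: 0.4
gripper_force: 1.1
```

Call:
{"method": "move_arm", "body": {"fingers": [0, 0, 0, 0, 0], "translation": [[0, 0, -0.1], [0, 0, -0.1], [0, 0, -0.1], [0, 0, -0.1], [0, 0, -0.1]], "turn": [[0, 0, 0], [0, 0, 0], [0, 0, 0], [0, 0, 0], [0, 0, 0]]}}

```text
time: 5.72
tcp_pos: [577.8, 150.0, 235.1]
ee_rot: [3.141, 0.001, 2.999]
force: [0.9, 1.5, 5.1]
grip_width: 0.5
gripper_force: 2.1
```

Call:
{"method": "move_arm", "body": {"fingers": [0, 0, 0, 0, 0, 0, 0, 0, 0, 0], "translation": [[0.3, -0.04, 0], [0.6, -0.09, 0], [0.9, -0.13, -0.02], [1.19, -0.17, -0.04], [1.49, -0.21, -0.08], [1.49, -0.21, -0.08], [1.49, -0.21, 1.0], [1.0, 0, 2.5], [-1.0, 0.2, 2.5], [-2.0, 0.3, 2.5]], "turn": [[0, 0, 0], [0, 0, 0], [0, 0, 0], [0, 0, 0], [0, 0, 0], [0, 0, 0], [0, 0, 0], [0, 0, 0], [0, 0, 0], [0, 0, 0]]}}

```text
time: 6.55
tcp_pos: [556.9, 152.2, 260.2]
ee_rot: [-3.14, 0.0, 2.999]
force: [0.1, 0.3, -0.5]
grip_width: 0.3
gripper_force: 0.0
```

```bash
cat >> h.py <<'E'
def win(name):
    p=np.load("p.npy");out=[]
    for c in("top","scene"):
        im=np.ascontiguousarray(capture(c)[:,:,::-1])
        src=np.float32([proj(c,W(p,m)) for m in((22,22,136),(22,-22,136),(-22,-22,136),(-22,22,136))])
        H=cv2.getPerspectiveTransform(src,np.float32([(0,0),(380,0),(380,380),(0,380)]))
        out.append(cv2.warpPerspective(im,H,(380,380),flags=cv2.INTER_CUBIC))
    cv2.imwrite(f"pics/{name}.png",np.hstack(out))
E
python3 -c "
from h import *
win('d')
s=sense();print(s['time'],s['tcp_pos'],s['force'])"
```

```text
6.65 [555.9116952  152.43446114 259.04237089] [ 0.1021623   0.83668231 -0.77045209]
```

View pics/d.png

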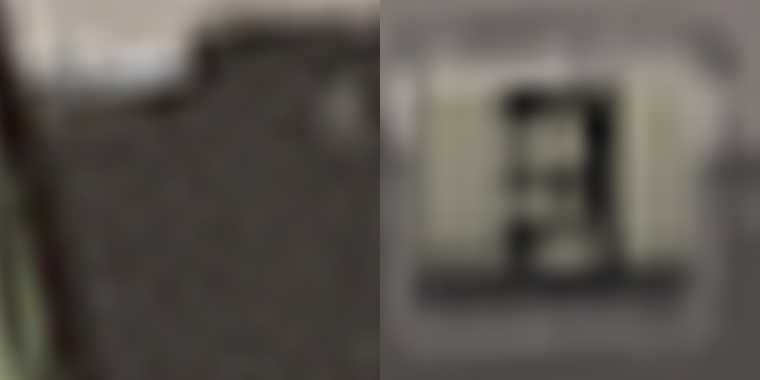

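Call:
{"method": "move_arm", "body": {"fingers": [0, 0, 0, 0, 0, 0], "translation": [[0.5, -0.07, -1.5], [0.5, -0.07, -2.3], [0.5, -0.07, -2.45], [0.5, -0.07, -2.55], [0.5, -0.07, -2.55], [0.5, -0.07, -2.55]], "turn": [[0, 0, 0], [0, 0, 0], [0, 0, 0], [0, 0, 0], [0, 0, 0], [0, 0, 0]]}}

```text
time: 7.15
tcp_pos: [562.8, 151.9, 234.8]
ee_rot: [-3.141, 0.001, 2.999]
force: [-1.6, -0.4, 3.1]
grip_width: 0.6
gripper_force: 1.7
```

Call:
{"method": "move_arm", "body": {"fingers": [0, 0, 0, 0, 0, 0, 0, 0, 0, 0], "translation": [[0, 0, -0.09], [0.3, -0.04, -0.07], [0.6, -0.09, -0.04], [0.9, -0.13, -0.01], [1.19, -0.17, 0], [1.49, -0.21, 0], [1.8, -0.26, 0], [2.1, -0.3, -0.01], [2.4, -0.34, -0.04], [2.7, -0.38, -0.07]], "turn": [[0, 0, 0], [0, 0, 0], [0, 0, 0], [0, 0, 0], [0, 0, 0], [0, 0, 0], [0, 0, 0], [0, 0, 0], [0, 0, 0], [0, 0, 0]]}}

```text
time: 7.98
tcp_pos: [590.0, 148.0, 233.5]
ee_rot: [-3.141, 0.0, 2.999]
force: [-2.2, -1.7, 4.6]
grip_width: 0.3
gripper_force: 2.4
```

Call:
{"method": "move_arm", "body": {"fingers": [0, 0, 0, 0, 0, 0, 0, 0, 0], "translation": [[0.1, -0.01, -0.01], [0.1, -0.01, 0.0], [0.1, -0.01, 1.0], [0.1, -0.01, 2.5], [-1.0, 3, 3], [-1.0, 7, 3], [-1.0, 10, 3], [-1.0, 12, 3], [-1.0, 12, 3]], "turn": [[0, 0, 0], [0, 0, 0], [0, 0, 0], [0, 0, 0], [0, 0, 0], [0, 0, 0], [0, 0, 0], [0, 0, 0], [0, 0, 0]]}}

```text
time: 8.73
tcp_pos: [578.8, 272.4, 263.4]
ee_rot: [3.139, 0.0, 3.003]
force: [-0.2, 0.4, -0.3]
grip_width: 0.4
gripper_force: 0.0
```

```bash
python3 -c "
from h import *
win('e')
s=sense();print(s['time'],s['tcp_pos'],s['force'])"
```

```text
8.8333 [579.23450501 268.85745874 263.07757356] [ 0.03914577 -0.07985422 -0.0386902 ]
```

View pics/e.png

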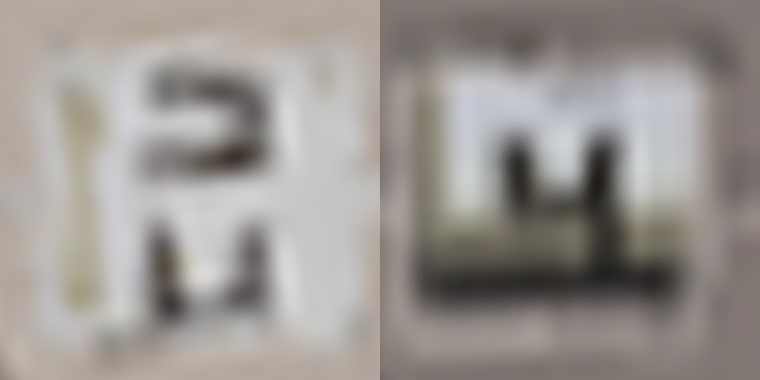

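Call:
{"method": "move_arm", "body": {"fingers": [0, 0, 0, 0, 0, 0, 0, 0, 0], "translation": [[-1.03, -4, 0], [-1.03, -8, 0], [-1.03, -11.7, 0], [-1.03, -11.7, 0], [-1.03, -11.7, -1.5], [-1.03, -11.7, -2.4], [-1.03, -11.7, -2.6], [-1.03, -11.7, -2.75], [-1.03, -11.7, -2.75]], "turn": [[0, 0, 0], [0, 0, 0], [0, 0, 0], [0, 0, 0], [0, 0, 0], [0, 0, 0], [0, 0, 0], [0, 0, 0], [0, 0, 0]]}}

```text
time: 9.58
tcp_pos: [569.1, 151.2, 235.9]
ee_rot: [-3.141, -0.001, 2.999]
force: [-0.1, -2.0, 1.4]
grip_width: -0.0
gripper_force: 0.7
```

Press about 1.1 mm more, then stroke 17.5 mm, hold, lift and back off.

Call:
{"method": "move_arm", "body": {"fingers": [0, 0, 0, 0, 0, 0, 0, 0, 0, 0], "translation": [[0, 0, -0.08], [0, 0, -0.13], [0.25, -0.03, -0.12], [0.5, -0.07, -0.1], [0.75, -0.1, -0.1], [1.0, -0.14, -0.1], [1.25, -0.17, -0.1], [1.5, -0.21, -0.11], [1.73, -0.25, -0.12], [1.73, -0.25, -0.12]], "turn": [[0, 0, 0], [0, 0, 0], [0, 0, 0], [0, 0, 0], [0, 0, 0], [0, 0, 0], [0, 0, 0], [0, 0, 0], [0, 0, 0], [0, 0, 0]]}}

```text
time: 10.42
tcp_pos: [587.3, 148.7, 234.9]
ee_rot: [3.141, 0.001, 2.999]
force: [-1.9, 0.2, 3.6]
grip_width: 0.5
gripper_force: 1.7
```

Call:
{"method": "move_arm", "body": {"fingers": [0, 0, 0, 0, 0, 0, 0, 0, 0], "translation": [[0, 0, 0], [0, 0, 0.5], [0, 0, 1.5], [0, 0, 3], [0, 3, 3], [0, 7, 3], [0, 10, 3], [0, 12, 3], [0, 12, 3]], "turn": [[0, 0, 0], [0, 0, 0], [0, 0, 0], [0, 0, 0], [0, 0, 0], [0, 0, 0], [0, 0, 0], [0, 0, 0], [0, 0, 0]]}}

```text
time: 11.17
tcp_pos: [586.2, 272.7, 265.4]
ee_rot: [3.139, 0.001, 3.003]
force: [-0.1, -0.6, -0.2]
grip_width: 0.7
gripper_force: 0.0
```

```bash
python3 -c "
from h import *
win('f')
s=sense();print(s['time'],s['tcp_pos'],s['force'])"
```

```text
11.2667 [586.53368371 269.23652278 265.02455642] [-0.35312995 -0.47136361 -0.10724407]
```

View pics/f.png

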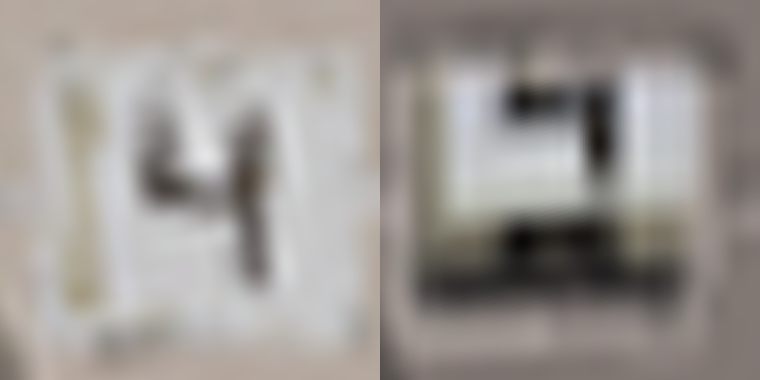

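Call:
{"method": "move_arm", "body": {"fingers": [0, 0, 0, 0, 0, 0, 0, 0, 0, 0], "translation": [[-0.4, -3.5, 0.5], [-0.8, -7, 0.5], [-1.2, -10.5, 0.5], [-1.6, -14, 0.5], [-2.0, -17.5, 0.5], [-2.4, -21, 0.5], [-2.8, -24.5, 0.5], [-3.0, -25.9, 0.5], [-3.0, -25.9, 0], [-3.0, -25.9, 0]], "turn": [[0, 0, 0], [0, 0, 0], [0, 0, 0], [0, 0, 0], [0, 0, 0], [0, 0, 0], [0, 0, 0], [0, 0, 0], [0, 0, 0], [0, 0, 0]]}}

```text
time: 12.1
tcp_pos: [555.8, 8.1, 264.1]
ee_rot: [3.141, -0.001, 2.995]
force: [-0.7, 0.7, -0.3]
grip_width: 0.8
gripper_force: 0.0
```

```bash
python3 -c "
from h import *
s=sense();print(s['time'],s['tcp_pos'],s['force'])
im=capture('scene');cv2.imwrite('pics/g.png',cv2.resize(im[60:200,180:340,::-1],None,fx=4,fy=4,interpolation=2))"
```

```text
12.1 [555.83648491   8.06865758 264.11099918] [-0.74170068  0.69245994 -0.25028347]
```

View pics/g.png

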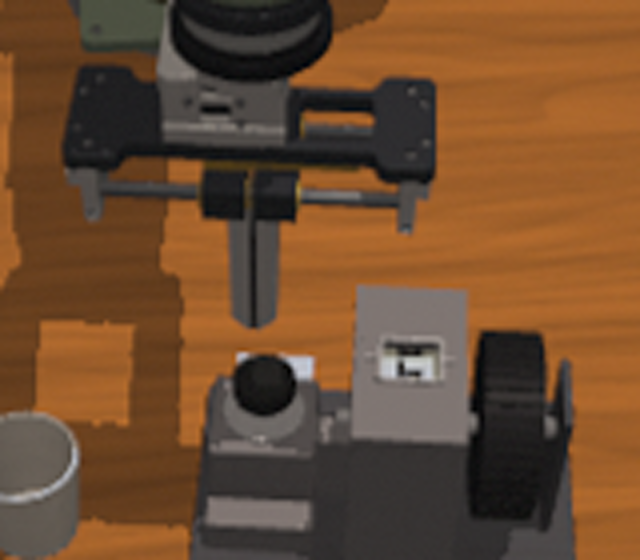

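Call:
{"method": "move_arm", "body": {"fingers": [0, 0, 0, 0, 0, 0, 0], "translation": [[0, 0, -1], [0, 0, -2.5], [0, 0, -4], [0, 0, -4.7], [0, 0, -5.1], [0, 0, -5.1], [0, 0, -5.1]], "turn": [[0, 0, 0], [0, 0, 0], [0, 0, 0], [0, 0, 0], [0, 0, 0], [0, 0, 0], [0, 0, 0]]}}

```text
time: 12.73
tcp_pos: [556.3, 10.7, 214.2]
ee_rot: [3.141, -0.001, 3.0]
force: [-3.4, 1.2, 4.4]
grip_width: 0.6
gripper_force: 2.1
```

Call:
{"method": "move_arm", "body": {"fingers": [0, 0, 0, 0, 0, 0, 0, 0], "translation": [[0, 0, -0.25], [0, 0, -0.5], [0, 0, -0.75], [0, 0, -1.0], [0, 0, -1.2], [0, 0, -1.3], [0, 0, -1.3], [0, 0, -1.3]], "turn": [[0, 0, 0], [0, 0, 0], [0, 0, 0], [0, 0, 0], [0, 0, 0], [0, 0, 0], [0, 0, 0], [0, 0, 0]]}}

```text
time: 13.4
tcp_pos: [557.0, 10.2, 202.3]
ee_rot: [3.141, 0.001, 2.999]
force: [-3.9, 2.8, 7.8]
grip_width: 0.5
gripper_force: 3.9
```

Call:
{"method": "move_arm", "body": {"fingers": [0, 0, 0, 0, 0], "translation": [[0, 0, -0.08], [0, 0, -0.16], [0, 0, -0.2], [0, 0, -0.2], [0, 0, -0.2]], "turn": [[0, 0, 0], [0, 0, 0], [0, 0, 0], [0, 0, 0], [0, 0, 0]]}}

```text
time: 13.82
tcp_pos: [557.0, 10.2, 200.9]
ee_rot: [3.141, 0.001, 2.999]
force: [-5.6, 2.7, 10.0]
grip_width: 0.4
gripper_force: 5.2
```

Call:
{"method": "move_arm", "body": {"fingers": [0, 0, 0, 0, 0], "translation": [[0, 0, -0.05], [0, 0, -0.08], [0, 0, -0.08], [0, 0, -0.08], [0, 0, -0.08]], "turn": [[0, 0, 0], [0, 0, 0], [0, 0, 0], [0, 0, 0], [0, 0, 0]]}}

```text
time: 14.23
tcp_pos: [557.1, 10.2, 200.4]
ee_rot: [3.141, 0.002, 2.999]
force: [-5.1, 2.4, 11.8]
grip_width: 0.9
gripper_force: 5.9
```

Call:
{"method": "move_arm", "body": {"fingers": [0, 0, 0, 0, 0, 0, 0, 0], "translation": [[0, 0, 0.5], [0, 0, 1.2], [0, 0, 2.5], [0, 0, 5], [0, 0, 9], [0, 0, 12], [0, 0, 12], [0, 0, 12]], "turn": [[0, 0, 0], [0, 0, 0], [0, 0, 0], [0, 0, 0], [0, 0, 0], [0, 0, 0], [0, 0, 0], [0, 0, 0]]}}

```text
time: 14.9
tcp_pos: [558.4, 9.2, 321.2]
ee_rot: [-3.141, 0.008, 2.999]
force: [-0.3, -0.2, -0.5]
grip_width: 0.6
gripper_force: 0.0
```

```bash
python3 -c "
from h import *
s=sense();print(s['time'],s['tcp_pos'],s['force'])
im=capture('scene');cv2.imwrite('pics/i.png',cv2.resize(im[60:250,180:400,::-1],None,fx=3,fy=3,interpolation=2))"
```

```text
14.9 [558.41558514   9.24296567 321.17325838] [-0.27939976 -0.17813052 -0.47582357]
```

View pics/i.png

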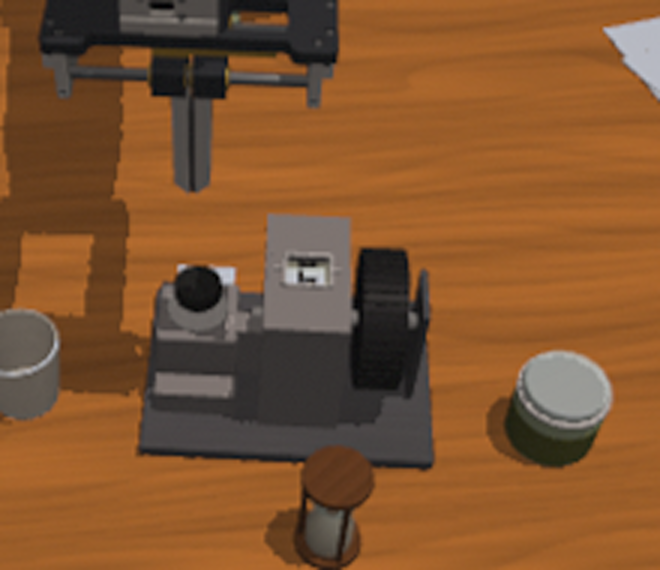

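The key is back up at (198,288), the window is unchanged, and the loose things are where they stood.

```bash
python3 -c "
from rig import *
print(finish_job())"
```

```text
the job is handed in; nothing more can be done
None
```

The job is handed in: the 4 is centred in the window to within about 1 mm, and the key was pressed to its stop once at about 13 N and came back up. The jar, cup and sand timer look unmoved; the rig gave no verdict back.

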